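# Find the catch notch on a storage tub's rim and spring the lid open

## Robot

A 6-joint arm with a two-finger parallel gripper is mounted at the origin on the work surface. World frame = base frame: x ahead of the robot, y to its left, z up, the work surface at z = 0. Lengths are in m, angles in degrees, forces in N, time in s.
With the tool pointing down it reaches from about 0.25 to 0.725 m from the base axis. Payload 9.7 kg.
Tool frame: the origin (TCP) lies midway between the tips of the shut fingers; the grasp point (between the pads) lies bot.hold_point_z behind it (bot.hold_point_z is the distance from the TCP to the grasp point, in m); z points along the fingers, y is the line along which they close (so a half turn about z gives the same grasp; the last joint's range is limited). The gripper opens to 85 mm and grips with 20 to 120 N. Pads are 22 mm wide; open, the fingers measure 114 mm over their backs; the gripper's body (76 mm by 85 mm) begins 54 mm behind the grasp point. The pads swing forward as they close: fully open they stand 13 mm farther back than shut.
Start: joints at [-72.823, 4.979, 10.078, 95.1, 0, 90], TCP at [0.162, -0.525, 0.231] pointing down, gripper open.
Joint ranges: [-179.16, 179.16], [-48.56, 103.87], [-65.8, 70.77], [-126.05, 130.52], [-82.76, 87.17], [-180, 180]. Speed limits (degrees/s): [127.2, 127.2, 147.25, 180, 180, 180].

## Interface

Orientations are given as [roll, pitch, yaw] about the fixed x, y, z axes, in that order (R = Rz(yaw) Ry(pitch) Rx(roll)).
In Python, from workcell import bot, camera, camera_model, ticket gives the robot as it stands.
- The arm moves only by the tool send_rows, never from a script. Its argument "targets" is text: rows parted by semicolons, each of 5 numbers parted by spaces: the shift along the tool's x, y, z in mm, then the turn about the tool's z in degrees, then the closure in counts, from 0 (fully open) to 255 (shut). A call has 1 to 20 rows; each row is the pose to reach, as a shift and turn from the pose commanded when the call began, along the tool's axes at that moment; what a row does not reach only later rows make up. A row lasts 1/8 s, in which the tool goes at most 62.5 mm and 10.7 degrees, less where a joint would pass 70% of its speed; a pose out of reach is approached as far as the arm can. A call with a gripper value outside its range is refused whole. The fingers move at their own pace and stop on an object; "newtons" is the grip in N (left out, the last holds). Time passes only in rows, so rows that repeat a pose let the fingers close. It gives the time, the measured TCP pose, the force, the opening and the grip force at its end, in the units of the state.
- bot.get_obs(): the state, without advancing time (a new reading comes with each control period).
- camera(name): name is "side" or "top"; returns the picture (420x560x3 uint8, blue, green, red); there is no depth.
- camera_model(name): a dict with "K" (3x3 intrinsics, pixels), "pose" (4x4, takes a point from camera to world coordinates). Camera axes: x right, y down, z forward; pixel columns grow to the right and rows downward; lengths in m; the calibration is good to about 2 mm. A picture is of the moment at which its call begins. camera_model takes no time and is no camera call.
- ticket.job_done(): hands the job in; it is judged then, once.
The state is a dict: "time": time; "q": joint angles; "qd": joint speeds; "joint_efforts": joint torques, N m; "ee_pos": TCP position; "tcp_rot": TCP orientation; "wrist_force": force on the tool from outside, world axes, zero at the start; "torque": the same for the moment, N m; "opening": finger opening in m; "grasp_force": force on a finger pad.
Only numpy, scipy, OpenCV 4.12 (cv2) and the standard library are available. Lean on these libraries where they do the work, as an engineer would, in place of code of your own. Each camera call takes 0.05 s, during which the arm holds its last target. There are 200 camera calls.

## Task

Open the big round storage tub: rest a fingertip lightly on the robot-side edge of its rim and feel along it until you come to the finger notch, then press down the catch inside the notch so that the lid springs fully open. Do not lift or shove the tub, leave the other things on the table where they are, and take the hand away at the end.

Things in the scene. Friction and masses are not known exactly. Their poses are not given: they have to be found in the camera images.
- tub: The storage tub, the one big round container with a hinged lid: white plastic barrel 197 mm across under a grey screwed-on ring, 147 mm high to the ring's flat top, 2 to 3 kg, standing loose. Origin at the centre of its underside, z up; its -x side faces the robot within 0.2 rad. The ring is tight on its thread (some 15 N along its edge would turn it).
- rim_centre (a point): The point on the tub's axis level with the ring's flat top; axes as the tub's. The ring's top is a ledge from 84.5 to 112 mm from the axis; the grey lid (radius 83 mm) lies inside it, 1 mm below its top. Opposite the notch two hinge knuckles of the lid stand 4 mm above the ring, 91 mm from the axis.
- rim_front (a point): The point of the ring's top outer edge on the tub's -x side, 112 mm from the axis. The ring stops anywhere when screwed on, so the one finger notch lies at an unknown place, its middle within 1 rad round the edge either way from here. Cut in from the outer edge, open at the top and outside: 44 mm wide along the edge, reaching in to 96.5 mm from the axis.
- catch (a joint): The catch, a sprung rocker that is the notch's floor, in rad: 0 at rest, 0.38 at its stop. Press its raised outer ridge, 105.5 to 111 mm from the tub's axis, top 12 mm below the ring's top. About 3 N starts it, at 0.2 (4 mm down, 5 N) it lets the lid go, 7 N holds it at its stop (7 mm down); it springs back.
- lid (a joint): The lid's hinge, in rad: 0 shut (rests within 0.02), 1.35 fully open. Only the catch holds it shut; let go, a spring swings it up from the notch side in 1 to 2 s, with at most 1.5 N at its edge. A hand above the lid stops it until the hand is gone.
- mug: Not part of the job: a leather-hard clay mug, 90 mm across the rim, 95 mm high, with a handle on its +y side reaching 83 mm from its axis. Origin at the centre of its underside.
- small_mug: Not part of the job: a smaller clay mug, 76 mm across, 75 mm high, handle on its +y side. Origin at the centre of its underside.
- jar: Not part of the job: a closed screw-cap jar, 76 mm across, 100 mm high; it has no hinge and no notch. Origin at the centre of its underside.
- bowl: Not part of the job: an open clay bowl, 130 mm across, 50 mm high. Origin at the centre of its underside.
- brush: Not part of the job: a brush lying flat, 200 mm long along its x axis. Origin at the centre of its underside.
- rib: Not part of the job: a flat wooden potter's rib, 50 x 150 x 8 mm. Origin at the centre of its underside.
- trimmer: Not part of the job: a loop trimming tool lying flat, 160 mm long along its x axis. Origin at the centre of its underside.

How it is judged:
By the outcome, as a careful person would: the job done as asked, in the order asked, and still so for the second after the job is handed in, with the robot touching nothing.
It also fails if it takes over 61 s, if anything falls off the work surface, if the arm or the gripper's body presses on something with over 40 N, if the wrist force passes 120 N, or if a joint passes its speed limit or range.

## Working session

There is one attempt and no reset: what is moved stays moved. The work goes in short steps, Python scripts to look and compute and a tool call to move; the robot and the scene stay as the last step left them, time stands still between calls to the robot, and variables do not carry over. Pictures are saved under pics/ and viewed, at most 10 in all, crops included, and the job is handed in when it is done.

Besides the shell and the picture viewer there is one more tool, called after "Request:" as name(argument=value, ...), one argument or row to a line, values as JSON. send_rows: Moves the arm, as the interface text tells. Its arguments: {"type":"object","properties":{"targets":{"type":"string"},"newtons":{"type":"number"}},"required":["targets"]}

```bash
mkdir -p pics; python3 - <<'E'
from workcell import bot,camera,camera_model
import cv2
for n in("top","side"):
    cv2.imwrite(f"pics/{n}0.png",camera(n)); m=camera_model(n); print(n,m["K"],m["pose"])
print(bot.get_obs(),bot.hold_point_z)
E
```

```text
top [[489.22714594   0.         283.05119122]
 [  0.         489.22714594 203.79823986]
 [  0.           0.           1.        ]] [[ 0.02676917 -0.98569668  0.16638952  0.35359486]
 [-0.99963738 -0.0268814   0.00157799 -0.00310527]
 [ 0.00291737 -0.16637142 -0.98605884  1.28924724]
 [ 0.          0.          0.          1.        ]]
side [[406.72441927   0.         275.03974567]
 [  0.         406.72441927 206.89386724]
 [  0.           0.           1.        ]] [[-0.99872562 -0.02932713  0.04107368  0.48982236]
 [-0.05042552  0.54604419 -0.83623741  1.01923829]
 [ 0.0020964  -0.83724289 -0.54682716  0.78580602]
 [ 0.          0.          0.          1.        ]]
{'time': 0.1, 'q': array([-7.28229211e+01,  5.00734837e+00,  1.00367307e+01,  9.51010737e+01,
        9.25773403e-04,  9.00019026e+01]), 'qd': array([-0.01469219,  0.0072471 ,  0.13108286,  0.01163396,  0.03116303,
        0.08142776]), 'joint_efforts': array([ 8.57906016e-04, -5.21565807e+01,  4.65651655e+01,  1.59862172e-02,
       -5.37574167e-06, -1.35098674e-05]), 'ee_pos': array([ 0.16236524, -0.52524552,  0.23063947]), 'tcp_rot': array([-1.79928309e+02, -9.23392093e-04,  1.71751752e+01]), 'wrist_force': array([-0.34881456,  0.39940755,  0.11940172]), 'torque': array([-0.00259942, -0.03586721, -0.01067323]), 'grasp_force': 0.0, 'opening': 0.08499915163966089} 0.0187
```

View pics/top0.png

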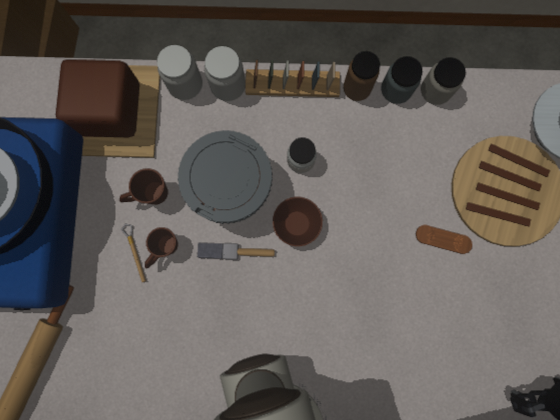

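View pics/side0.png

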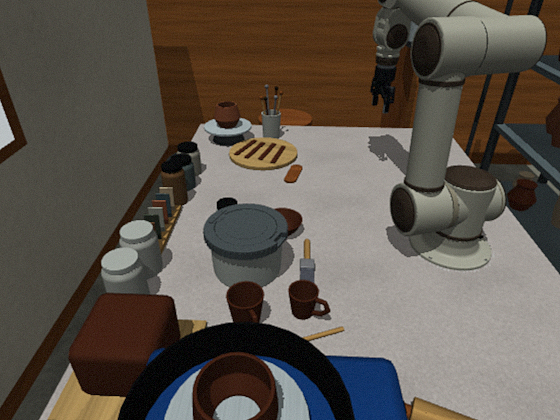

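```bash
cat > h.py <<'E'
import numpy as np,cv2
from workcell import bot,camera,camera_model
def proj(n,p):
    m=camera_model(n);T=np.linalg.inv(m["pose"]);c=T[:3,:3]@np.asarray(p,float).T+T[:3,3:4]
    u=m["K"]@c;return (u[:2]/u[2]).T
def ray(n,uv,z):
    m=camera_model(n);d=m["pose"][:3,:3]@np.linalg.inv(m["K"])@[*uv,1];o=m["pose"][:3,3];return o+d*(z-o[2])/d[2]
def rect(n,img,cx,cy,z,h=.15,s=2000): # image up=+x, left=+y
    w=np.array([[cx+h,cy+h,z],[cx+h,cy-h,z],[cx-h,cy-h,z],[cx-h,cy+h,z]]);S=2*h*s
    H=cv2.getPerspectiveTransform(proj(n,w).astype(np.float32),np.float32([[0,0],[S,0],[S,S],[0,S]]))
    return cv2.warpPerspective(img,H,(int(S),int(S)),flags=cv2.INTER_CUBIC)
E
python3 - <<'E'
from h import *
c=ray("top",(225,177),.147);print(c)
cx,cy=round(c[0],3),round(c[1],3);print(cx,cy)
im=rect("top",cv2.imread("pics/top0.png"),cx,cy,.147);im=cv2.convertScaleAbs(im,alpha=1.8)
cv2.imwrite("pics/r.png",im)
for n,uv,z in(("mug",(148,187),.095),("small",(162,242),.075),("jar",(302,148),.1),("bowl",(298,221),.05),("brush",(236,252),.01)):print(n,ray("top",uv,z))
E
```

```text
[0.60746307 0.13909702 0.147     ]
0.607 0.139
mug [0.58832378 0.33582228 0.095     ]
small [0.45415367 0.29666689 0.075     ]
jar [ 0.69777232 -0.04501204  0.1       ]
bowl [ 0.51921105 -0.04047947  0.05      ]
brush [0.43868557 0.11818036 0.01      ]
```

View pics/r.png

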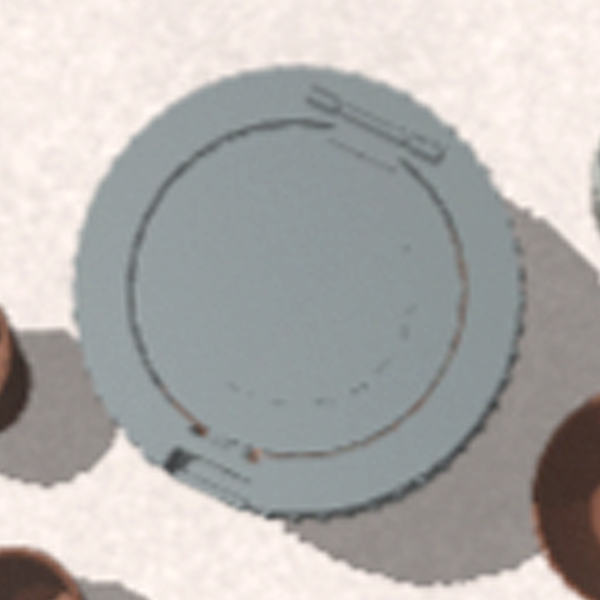

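The ring shows in the rectified top view centred at pixel (299,291), with a radius of 224 px = 112 mm, as given. That puts the tub axis at about (0.6115, 0.1395). The hinge is at (376,126) and the notch near (208,487), about 25° from -x towards +y. I'll go above the front rim with the fingers shut.

Request:
send_rows(
  targets="20 -20 0 -2 255;60 -60 0 -6 255;100 -103 0 -10 255;140 -144 0 -14 255;180 -185 0 -18 255;220 -226 0 -22 255;260 -267 0 -26 255;300 -308 0 -30 255;340 -349 0 -34 255;380 -390 0 -38 255;420 -431 0 -42 255;460 -472 0 -46 255;495 -508 0 -48 255;517 -530 10 -48 255;517 -530 40 -48 255;517 -530 55 -48 255;517 -530 55 -48 255;517 -530 55 -48 255",
  newtons=20,
)

```text
time: 2.35
ee_pos: [0.5001, 0.1333, 0.1774]
tcp_rot: [179.9, -0.1, 65.1]
wrist_force: [-0.4, -0.1, 0.7]
opening: -0.0007
grasp_force: 0.0
```

```bash
python3 - <<'E'
from h import *
o=bot.get_obs();print(o["time"],o["ee_pos"],o["tcp_rot"],o["wrist_force"],o["opening"],o["q"])
a=camera("top");b=camera("side")
a=cv2.resize(a[120:270,100:320],None,fx=2.7,fy=2.7,interpolation=2);b=cv2.resize(b[140:300,180:380],None,fx=3,fy=3,interpolation=2)
a=cv2.copyMakeBorder(a,0,0,0,0,0);h=420
b=cv2.resize(b,(400,320));a=cv2.resize(a,(400,273))
cv2.imwrite("pics/c.png",cv2.convertScaleAbs(np.vstack([a,b]),alpha=1.6))
E
```

```text
2.35 [0.50009149 0.13325381 0.17743213] [ 1.79939748e+02 -5.10856103e-02  6.51391157e+01] [-0.38265046 -0.10832223  0.66840169] -0.0006584410850046684 [ 1.49199115e+01 -3.30493410e-01 -1.37478531e+00  8.88767174e+01
  7.06819271e-04  1.29780823e+02]
```

View pics/c.png

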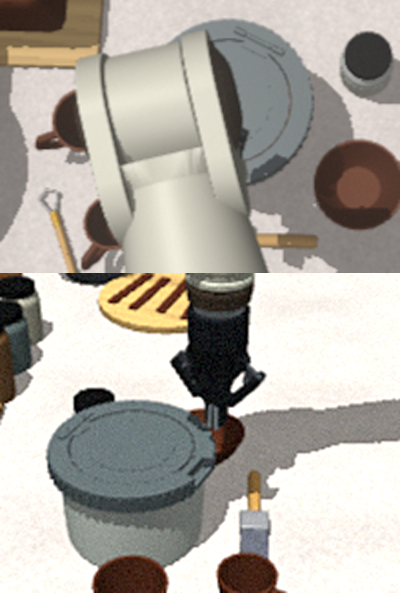

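Request:
send_rows(
  targets="1 2 6 0 255;1 2 14 0 255;1 2 20 0 255;1 2 24 0 255;1 2 26.5 0 255;1 2 27.5 0 255;1 2 27.5 0 255;1 2 27.5 0 255",
)

```text
time: 3.45
ee_pos: [0.5022, 0.1337, 0.149]
tcp_rot: [180.0, -0.0, 65.2]
wrist_force: [-0.2, -0.3, -1.0]
opening: 0.0001
grasp_force: 0.0
```

Request:
send_rows(
  targets="0 0 0.5 0 255;0 0 1 0 255;0 0 1 0 255",
)

```text
time: 3.82
ee_pos: [0.5021, 0.1336, 0.1477]
tcp_rot: [-180.0, 0.0, 65.2]
wrist_force: [-0.7, -1.4, 0.7]
opening: -0.0002
grasp_force: 0.0
```

Request:
send_rows(
  targets="0 0 0.4 0 255;0 0 0.8 0 255;0 0 0.8 0 255",
)

```text
time: 4.2
ee_pos: [0.5021, 0.1336, 0.1471]
tcp_rot: [180.0, -0.0, 65.2]
wrist_force: [-0.5, -0.2, 0.4]
opening: -0.0001
grasp_force: 0.5
```

Request:
send_rows(
  targets="0 0 0.3 0 255;0 0 0.5 0 255;0 0 0.5 0 255",
)

```text
time: 4.58
ee_pos: [0.5021, 0.1337, 0.147]
tcp_rot: [180.0, -0.0, 65.2]
wrist_force: [-2.4, -0.6, 5.5]
opening: -0.0001
grasp_force: 2.7
```

Request:
send_rows(
  targets="0 0 -0.25 0 255;2.6 -1.3 -0.25 0 255;5.3 -2.6 -0.25 0 255;8 -3.8 -0.25 0 255;10.6 -4.9 -0.25 0 255;10.6 -4.9 -0.25 0 255",
)

```text
time: 5.32
ee_pos: [0.5024, 0.1454, 0.147]
tcp_rot: [179.9, 0.0, 65.2]
wrist_force: [0.0, -3.9, 5.4]
opening: -0.0001
grasp_force: 2.6
```

Request:
send_rows(
  targets="0 0 -0.2 0 255;2.7 -1 -0.2 0 255;5.4 -2 -0.2 0 255;8.1 -2.9 -0.2 0 255;10.8 -3.8 -0.2 0 255;10.8 -3.8 -0.2 0 255",
)

```text
time: 6.08
ee_pos: [0.5032, 0.1571, 0.147]
tcp_rot: [180.0, -0.0, 65.2]
wrist_force: [0.1, -2.8, 5.0]
opening: 0.0003
grasp_force: 2.5
```

Request:
send_rows(
  targets="2.8 -0.7 -0.1 0 255;5.6 -1.4 -0.1 0 255;8.4 -2 -0.1 0 255;11.2 -2.5 -0.1 0 255;11.2 -2.5 -0.1 0 255",
)

```text
time: 6.7
ee_pos: [0.5056, 0.1684, 0.1469]
tcp_rot: [-180.0, -0.0, 65.2]
wrist_force: [-0.7, -0.9, 4.0]
opening: -0.0001
grasp_force: 1.7
```

Request:
send_rows(
  targets="2.8 -0.5 0 0 255;5.7 -0.9 0 0 255;5.7 -0.9 0 0 255",
)

```text
time: 7.08
ee_pos: [0.5071, 0.1739, 0.1466]
tcp_rot: [-180.0, -0.0, 65.2]
wrist_force: [-0.1, 0.6, -0.2]
opening: -0.0001
grasp_force: 0.0
```

Request:
send_rows(
  targets="2.8 -0.2 0 0 255;5.7 -0.5 0 0 255;5.7 -0.5 0 0 255",
)

```text
time: 7.45
ee_pos: [0.5092, 0.1791, 0.147]
tcp_rot: [-180.0, 0.0, 65.2]
wrist_force: [0.1, -0.7, 0.2]
opening: -0.0003
grasp_force: 0.0
```

The contact force vanished at about -7° from the expected notch middle, so the finger is over the notch. I'll centre it and go down to the catch.

Request:
send_rows(
  targets="3.8 -0.2 0 0 255;7 -0.3 0 0 255;7 -0.3 1 0 255;7 -0.3 3 0 255;7 -0.3 5 0 255;7 -0.3 7 0 255;7 -0.3 7 0 255",
)

```text
time: 8.32
ee_pos: [0.5117, 0.1853, 0.1398]
tcp_rot: [-180.0, 0.0, 65.2]
wrist_force: [1.1, 0.0, 0.4]
opening: -0.0002
grasp_force: 0.0
```

Request:
send_rows(
  targets="0 0 1 0 255;0 0 2 0 255;0 0 3 0 255;0 0 4 0 255;0 0 4 0 255",
)

```text
time: 8.95
ee_pos: [0.5117, 0.1853, 0.1359]
tcp_rot: [-180.0, 0.0, 65.2]
wrist_force: [0.4, -0.1, 0.3]
opening: 0.0
grasp_force: 0.0
```

No contact with the walls, and the tip is about 1 mm above the ridge. Pressing now.

Request:
send_rows(
  targets="0 0 0.7 0 255;0 0 1.4 0 255;0 0 2 0 255;0 0 2 0 255",
)

```text
time: 9.45
ee_pos: [0.5117, 0.1854, 0.1343]
tcp_rot: [180.0, -0.0, 65.2]
wrist_force: [-1.9, -0.4, 3.8]
opening: 0.0001
grasp_force: 1.9
```

Request:
send_rows(
  targets="0 0 0.8 0 255;0 0 1.6 0 255;0 0 2.4 0 255;0 0 3.2 0 255;0 0 4 0 255;0 0 4 0 255",
)

```text
time: 10.2
ee_pos: [0.5113, 0.1856, 0.1303]
tcp_rot: [-180.0, -0.0, 65.2]
wrist_force: [-7.5, 1.7, 9.0]
opening: 0.0003
grasp_force: 2.8
```

Request:
send_rows(
  targets="0 -0.7 0 0 255;0 -1.2 0.4 0 255;0 -1.2 0.8 0 255;0 -1.2 0.8 0 255",
)

```text
time: 10.7
ee_pos: [0.5111, 0.1858, 0.1298]
tcp_rot: [179.9, -0.0, 65.2]
wrist_force: [-1.9, -0.9, 7.2]
opening: -0.0001
grasp_force: 2.9
```

```bash
python3 - <<'E'
from h import *
b=camera("side")
cv2.imwrite("pics/d.png",cv2.convertScaleAbs(cv2.resize(b[140:300,180:380],None,fx=3,fy=3,interpolation=2),alpha=1.6))
E
```

```text
(no output)
```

View pics/d.png

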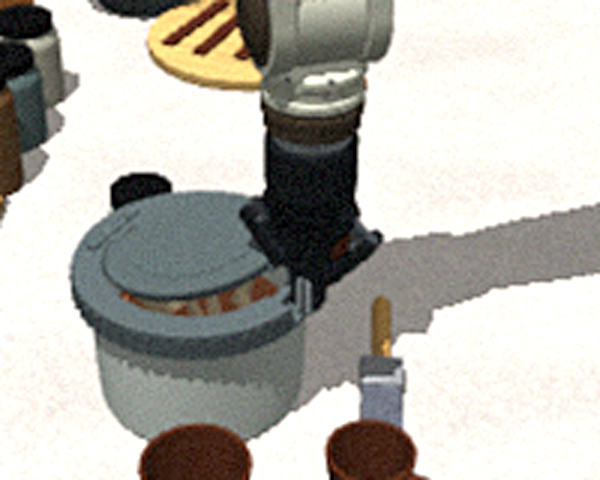

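The lid has come free and is leaning on the finger linkage at about (285,260). I'll take the hand up a little and then straight outward.

Request:
send_rows(
  targets="0 -0.5 -3 0 255;0 -1 -6 0 255;0 -2 -10 0 255;0 -8 -12 0 255;0 -20 -13 0 255;0 -40 -15 0 255;0 -65 -20 0 255;0 -90 -25 0 255;0 -115 -35 0 255;0 -140 -50 0 255;0 -150 -70 0 255;0 -150 -80 0 255;0 -150 -80 0 255;0 -150 -80 0 255;0 -150 -80 0 255;0 -150 -80 0 255;0 -150 -80 0 255;0 -150 -80 0 255",
)

```text
time: 13.0
ee_pos: [0.3746, 0.2488, 0.2092]
tcp_rot: [-180.0, 0.0, 65.2]
wrist_force: [-1.0, -0.2, -0.4]
opening: 0.0002
grasp_force: 0.0
```

```bash
python3 - <<'E'
from h import *
b=camera("side");a=camera("top")
cv2.imwrite("pics/e.png",cv2.convertScaleAbs(np.vstack([cv2.resize(b[100:340,150:400],(400,384)),cv2.resize(a[120:270,100:320],(293,200)).repeat(1,0) if 0 else cv2.resize(a[120:270,100:320],(400,200))]),alpha=1.6))
E
```

```text
(no output)
```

View pics/e.png

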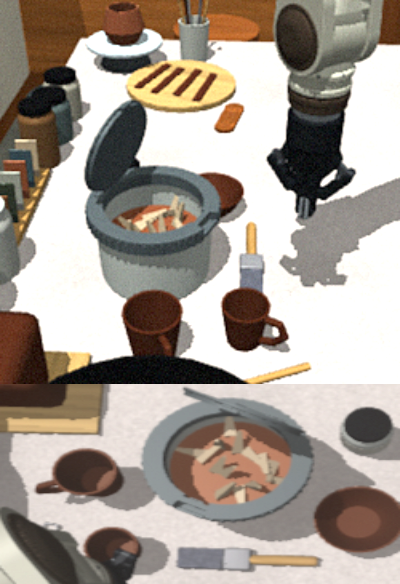

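The lid stands upright and the tub is in its place. The hand is clear and the other things haven't moved. I'll wait a second for it to settle, then hand in.

Request:
send_rows(
  targets="0 0 0 0 255;0 0 0 0 255;0 0 0 0 255;0 0 0 0 255;0 0 0 0 255;0 0 0 0 255;0 0 0 0 255;0 0 0 0 255",
)

```text
time: 14.1
ee_pos: [0.3746, 0.2488, 0.2092]
tcp_rot: [180.0, -0.0, 65.2]
wrist_force: [-0.9, 0.5, 0.2]
opening: -0.0002
grasp_force: 0.0
```

```bash
python3 -c "
from workcell import ticket
print(ticket.job_done())"
```

```text
the job is handed in; nothing more can be done
None
```

I felt along the rim to the notch, pressed the catch, the lid swung up to what looks fully open in the last picture, the hand is clear, and I handed the job in at about 14 s (no verdict came back).

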